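# Put the printer back in service after a toner change

### The arm

A 7-joint arm with a two-finger parallel gripper is mounted at the origin on the work surface. World frame = base frame: x ahead of the robot, y to its left, z up, the work surface at z = 0. Lengths are in m, angles in rad, forces in N, time in s.
With the tool pointing down it reaches from about 0.425 to 0.95 m from the base axis. Payload 4.7 kg.
Tool frame: the origin (TCP) lies midway between the tips of the shut fingers; the grasp point (between the pads) lies 19 mm behind it; y points along the fingers, z is the direction in which the jaws open and shut, and the axes are right-handed (so a half turn about y gives the same grasp; the last joint's range is limited). The gripper opens to 87 mm and grips with 3 to 60 N. Pads are 19 mm wide; open, the fingers measure 117 mm over their backs; the gripper's body (75 mm by 190 mm) begins 51 mm behind the grasp point.
Start: joints at [1.174, 0.469, -0.049, 1.532, 0.024, 1.141, -0.082], TCP at [0.243, -0.63, 0.223] pointing down, gripper open.
Joint ranges: [-2.59, 2.59], [-0.33, 1.99], [-1.39, 1.29], [0.1, 2.45], [-1.04, 4.18], [0.21, 1.99], [-2.66, 2.66]. Speed limits (rad/s): [2.57, 2.57, 3.14, 3.14, 3.14, 3.14, 3.14].

### API

Orientations are given as a unit quaternion [x, y, z, w].
In Python, from bench import * gives the robot as it stands. Calls block until the motion is done:
- move_pose(position, orientation): joint-space move of the TCP to a pose.
- movel(position, rotation=None, vel=0.15, max_force=None): straight line of the TCP; rotation=None keeps the orientation; vel is the mean speed in m/s. With max_force (N) it stops when the force on the tool has changed by that much, and returns True; else False.
- move_j(angles): joint-space move.
- move_gripper(opening, grip_force=None): finger opening in m; grip_force is the grip in N (None keeps the last); returns when the fingers have stopped.
- wait(seconds).
- inverse_kinematics(position, orientation): joint angles nearest the present ones, or None.
- grab_frame(name): name is "scene" or "top"; returns (picture, depth): 400x640x3 uint8, red, green, blue; 400x640 float32, m along the optical axis (not along the pixel's ray), 0 where there is no reading.
- camera_params(name): a dict with "camera_matrix" (3x3 intrinsics, pixels), "view" (4x4, takes a point from world to camera coordinates). Camera axes: x right, y up, looking along -z (the intrinsics and any distortion apply to the point x, -y, -z); pixel columns grow to the right and rows downward; lengths in m; the calibration is good to about 2 mm. A picture is of the moment at which its call begins. camera_params takes no time and is no camera call.
A pose or a line that the arm cannot do raises IKError and nothing moves.
- close_job(): hands the job in, once; it reports no verdict.
Readings, each from a call of its own:
- get_clock(): time.
- get_qpos(): joint angles.
- get_qd(): joint speeds.
- get_joint_torque(): joint torques, N m.
- get_tool_pos(): TCP position.
- get_tcp_rot(): TCP orientation.
- get_ft_force(): force on the tool from outside, world axes, zero at the start.
- get_ft_torque(): the same for the moment, N m.
- get_finger_gap(): finger opening in m.
Only numpy, scipy, OpenCV 4.12 (cv2) and the standard library are available. Lean on these libraries where they do the work, as an engineer would, in place of code of your own. Each camera call takes 0.05 s, during which the arm holds its last target.

### The job

The printer on the cart has just had its toner changed and its toner hatch was left standing ajar. Press the hatch down until it is fully shut, then switch the printer on by pressing its power rocker over, and then print the test page: press the large round key on the control panel and keep it down for at least two seconds before letting it up. Press no other key, pick nothing up, and leave everything else on the cart and on the printer where it stands.

Things in the scene. Friction and masses are not known exactly. Their poses are not given: they have to be found in the camera images.
- printer: the printer, a grey-white desktop machine 340 mm deep (its x), 380 mm wide (its y), fixed on the cart top. Origin: centre of its underside; x points from its front (which more or less faces the robot) to its rear, y to the left as seen from its front, z up; it stands level. At the rear (x 45 to 170 mm, y -94 to 190 mm) a dark housing rises to z = 225 mm.
- printer_deck (a point): the point above the printer's origin at deck height, z = 190 mm. The hatch fills the middle of the deck. The control panel is a black strip 312 x 78 mm along the right-hand edge, centred on y = -140 mm, its face at z = 192 mm. On that line, from the front: square key at x = -148, large round key -108, oblong key -68, rocker pivot -5, blank display (5 mm proud) +95 mm.
- hatch_press (a point): the point to press on the toner hatch: on its upper face, 20 mm behind the middle of its front edge; moves with it. With the hatch shut it lies at (-125, 12.5, 190) mm in the printer's frame. The hatch is a dark grey panel 185 mm (x) by 201 mm (y), 8 mm thick; a finger tab 70 mm wide, 4 mm high, runs from 5 mm behind its front edge to 13 mm ahead of it.
- hatch (a joint): angle of the toner hatch, rad: 0 fully shut (flush with the deck), positive open; its front edge lifts. The level hinge runs along its rear edge at (40, y, 182) mm in the printer's frame, 165 mm from the press point. Starts ajar, 0.25 to 0.5. The stiff hinge holds any angle; closing takes about 4 N at the press point, then it meets a solid stop.
- power_on_half (a point): middle of the raised half of the power rocker, to be pressed to switch on: the half nearer the printer's front. The rocker is a black V-shaped switch 36 mm along the printer's x, 23 mm wide, each half 18 mm long, in a grey frame (top at z = 196 mm). Pivot at (-5, -140, 199) mm in the printer's frame. Off: this half rises 6 mm at its outer end, the other is level at z = 199 mm.
- power (a joint): angle of the power rocker, rad: 0 off, 0.36 fully on (front half level at z = 199 mm in the printer's frame, rear half up); starts off. It is stiff and stays at the angle it is pressed to, so press it right over to its solid stop; pressing near the outer end of the raised half takes about 3 N, nearer the pivot more.
- start_top (a point): centre of the top of the large round key, 26 mm across; its top stands 6 mm above the panel face, 198 mm above the printer's origin, when up.
- start (a joint): travel of the large round key, m: 0 up, 0.004 fully down; springs back. Down from about half its travel. Starts to move at 2.4 N and is fully down at 4.8 N, on a solid stop.
- menu_top (a point): centre of the top of the small square key, 13 mm, nearest the printer's front; same height as the round key. Not to be pressed.
- menu (a joint): travel of the square key, m: 0 up, 0.004 fully down; same spring.
- cancel_top (a point): centre of the top of the small oblong key, 9 mm along the printer's x by 20 mm, between the round key and the rocker; same height. Not to be pressed.
- cancel (a joint): travel of the oblong key, m: 0 up, 0.004 fully down; same spring.
- stapler: black stapler, 150 x 36 mm, 57 mm high, lying on the printer's left-hand shoulder; loose. Origin: centre of its underside; x runs lengthwise. Leave it alone.
- staple_box: small cardboard box, 55 x 35 x 20 mm, on the raised housing behind the hatch; loose. Origin: centre of its underside. Leave it alone.
- toner: the spent grey toner cartridge, 315 x 125 mm, 66 mm high, on the cart top left of the printer; loose. Origin: about the middle of its underside. Leave it alone.
- pen_cup: stainless pen cup, 76 mm across, 100 mm high, with pens up to 160 mm high; loose on the cart top. Origin: centre of its underside. Leave it alone.
- hole_punch: red-levered two-hole punch, 105 x 115 mm, 73 mm high; loose on the cart top. Origin: centre of its underside. Leave it alone.
- dispenser: clear tape dispenser, 150 x 55 mm, 80 mm high; loose on the cart top. Origin: centre of its underside. Leave it alone.

How it is judged:
By the outcome, as a careful person would: the job done as asked, in the order asked, and still so for the second after the job is handed in, with the robot touching nothing.
It also fails if it takes over 48 s, if anything falls off the work surface, if the arm or the gripper's body presses on something with over 40 N, if the wrist force passes 120 N, or if a joint passes its speed limit or range.

## Working session

There is one attempt and no reset: what is moved stays moved. The work goes in short steps, each a Python script; the robot and the scene stay as the last script left them, time stands still between calls to the robot, and variables do not carry over. Pictures are saved under pics/ and viewed, and the job is handed in when it is done.

```bash
ls; mkdir -p pics
python3 - <<'E'
from bench import *
import cv2,numpy as np
for n in ("scene","top"):
    im,d=grab_frame(n); cv2.imwrite(f"pics/{n}0.png",im[:,:,::-1]); np.savez(f"{n}0.npz",im=im,d=d)
    p=camera_params(n); print({k:np.round(v,4).tolist() if not isinstance(v,str) else v for k,v in p.items()})
print(get_clock(),get_tcp_rot(),get_ft_force())
E
```

```text
pics
{'camera_matrix': [[393.4404, 0.0, 318.1359], [0.0, 393.4404, 203.1528], [0.0, 0.0, 1.0]], 'view': [[-0.7929, 0.6091, -0.0183, 0.4173], [-0.3334, -0.4086, 0.8496, 0.0719], [0.51, 0.6798, 0.527, -1.6424], [0.0, 0.0, 0.0, 1.0]]}
{'camera_matrix': [[387.3639, 0.0, 317.7969], [0.0, 387.3639, 200.6573], [0.0, 0.0, 1.0]], 'view': [[-0.0061, -0.9999, -0.015, 0.0284], [0.9973, -0.0072, 0.0731, -0.568], [-0.0732, -0.0145, 0.9972, -1.2459], [0.0, 0.0, 0.0, 1.0]]}
0.1 [-0.12944638  0.69579503 -0.69456702  0.1291881 ] [ 0.1898623   0.76285216 -0.73405369]
```

View pics/scene0.png

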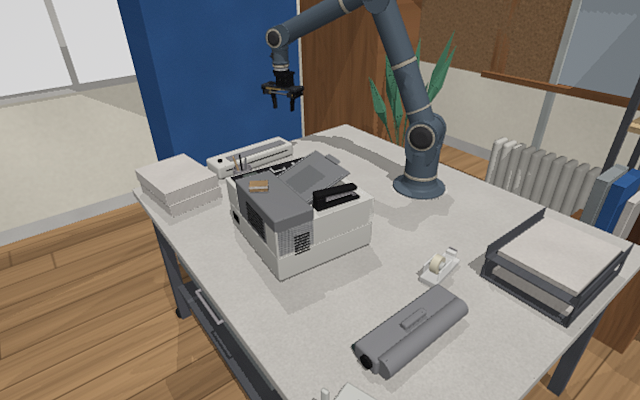

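View pics/top0.png

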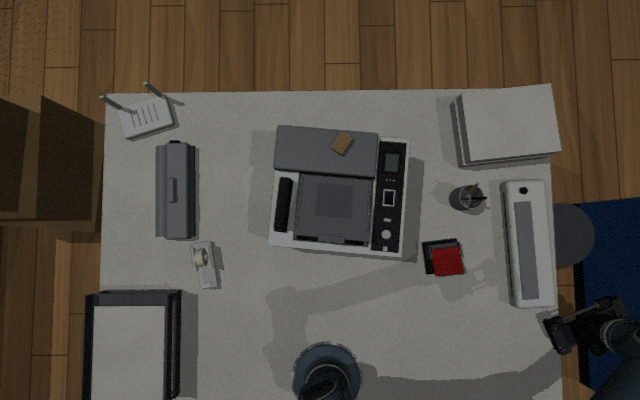

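The top view shows the printer front facing the robot. The round key is near (386,234), the rocker near (389,197) and the display near (391,162). I'll zoom in for the features.

```bash
cat > h.py <<'E'
import numpy as np,cv2
from bench import *
def world(n,u,v,d=None,z=None):
    p=camera_params(n);K=np.array(p["camera_matrix"]);V=np.array(p["view"])
    r=np.array([(u-K[0,2])/K[0,0],-(v-K[1,2])/K[1,1],-1.]);R=V[:3,:3];c=-R.T@V[:3,3];w=R.T@r
    if d is None: d=(z-c[2])/w[2]
    return c+w*d
def proj(n,P):
    p=camera_params(n);K=np.array(p["camera_matrix"]);V=np.array(p["view"])
    q=np.atleast_2d(P)@V[:3,:3].T+V[:3,3]; 
    return np.c_[K[0,2]+K[0,0]*q[:,0]/-q[:,2],K[1,2]-K[1,1]*q[:,1]/-q[:,2]]
E
python3 - <<'E'
from h import *
f=np.load("top0.npz");im=f["im"][:,:,::-1]
cv2.imwrite("pics/topz.png",cv2.resize(im[115:265,262:422],None,fx=5,fy=5,interpolation=cv2.INTER_CUBIC)[:750].copy()[::1][:600])
cv2.imwrite("pics/topz2.png",cv2.resize(im[190:265,365:415],None,fx=8,fy=8,interpolation=cv2.INTER_NEAREST))
E
```

```text
(no output)
```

View pics/topz.png

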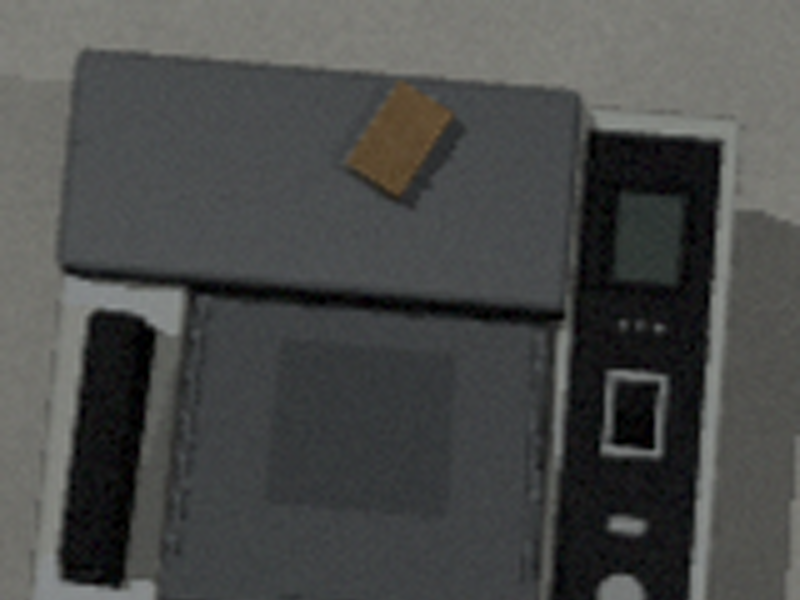

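View pics/topz2.png

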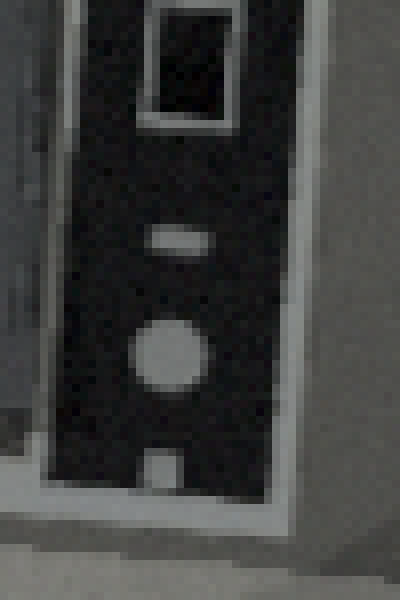

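```bash
cat > fit.py <<'E'
from h import *
from scipy.spatial.transform import Rotation as Ro
f=np.load("top0.npz");im=f["im"];d=f["d"]
g=cv2.cvtColor(im,cv2.COLOR_RGB2GRAY).astype(float)
def cen(u,v,hw,hh):
    s=g[v-hh:v+hh+1,u-hw:u+hw+1];w=np.clip(s-60,0,None);Y,X=np.mgrid[v-hh:v+hh+1,u-hw:u+hw+1]
    return (w*X).sum()/w.sum(),(w*Y).sum()/w.sum()
px=[cen(385,248,4,3),cen(386,234,6,6),cen(387,219,6,4),(388.5,197.3)]
L=np.array([[-148,-140,198],[-108,-140,198],[-68,-140,198],[-5,-140,196]])/1000
W=np.array([world("top",u,v,z=l[2]) for (u,v),l in zip(px,L)])
a=W[:,:2]-W[:,:2].mean(0);b=L[:,:2]-L[:,:2].mean(0)
yaw=np.arctan2((b[:,0]*a[:,1]-b[:,1]*a[:,0]).sum(),(a*b).sum())
R=np.array([[np.cos(yaw),-np.sin(yaw)],[np.sin(yaw),np.cos(yaw)]])
t=W[:,:2].mean(0)-R@L[:,:2].mean(0)
if __name__=="__main__":
    print(np.round(px,2).tolist(),"yaw",yaw,"t",t,"res mm",np.round((W[:,:2]-t-(R@L[:,:2].T).T)*1e3,1).tolist())
    # depth in printer frame
    Y,X=np.mgrid[110:270,260:425];P=np.array([world("top",u,v,d[v,u]) for u,v in zip(X.ravel(),Y.ravel())])
    Q=np.c_[(P[:,:2]-t)@R,P[:,2]]*1e3
    def sel(x0,x1,y0,y1):return Q[(Q[:,0]>x0)&(Q[:,0]<x1)&(Q[:,1]>y0)&(Q[:,1]<y1)]
    print("panel z",np.median(sel(30,60,-170,-110)[:,2]),"housing",np.median(sel(60,150,-60,150)[:,2]))
    h=sel(-100,20,-60,90);c=np.polyfit(h[:,0],h[:,2],1);print("hatch slope",np.arctan(-c[0]),np.polyval(c,[-125,-105,40]))
    for n,(a_,b_) in dict(front=(-140,-115)).items(): print(n,np.round([np.median(sel(x,x+6,-20,40)[:,2]) for x in range(-170,-100,6)]))
    # edge extents of housing
    hh=Q[Q[:,2]>215]; hh=hh[hh[:,0]>30]; print("housing x/y extents",np.percentile(hh,[1,99],axis=0)[:, :2])
    # reproject
    C=[(-170,-190,190),(-170,190,190),(170,-190,190),(170,-94,225),(170,190,225),(45,-94,225),(45,190,225),(95,-140,197),(-5,-140,199),(-108,-140,198)]
    C=np.array(C)/1000;Wc=np.c_[C[:,:2]@R.T+t,C[:,2]]
    o=cv2.resize(im[115:265,262:422][:,:,::-1],None,fx=4,fy=4,interpolation=cv2.INTER_CUBIC)
    for u,v in proj("top",Wc): cv2.circle(o,(int((u-261.5)*4),int((v-114.5)*4)),3,(0,0,255),1)
    cv2.imwrite("pics/fit.png",o)
E
python3 fit.py
```

```text
[[384.43, 248.8], [385.73, 233.89], [386.89, 219.57], [388.5, 197.3]] yaw -0.09970718752610394 t [ 0.58198677 -0.03811838] res mm [[-1.1, 0.2], [0.4, -0.1], [0.4, -0.2], [0.3, 0.1]]Traceback (most recent call last):
  File "fit.py", line 18, in <module>
    Y,X=np.mgrid[110:270,260:425];P=np.array([world("top",u,v,d[v,u]) for u,v in zip(X.ravel(),Y.ravel())])
                                              ~~~~~^^^^^^^^^^^^^^^^^^
  File "h.py", line 4, in world
    p=camera_params(n);K=np.array(p["camera_matrix"]);V=np.array(p["view"])
ValueError: time passes only in moves, steps and waits
```

Too many parameter calls; I'll cache them.

```bash
sed -i 's/^from bench import \*/from bench import *\nimport functools\ncp=functools.lru_cache(None)(camera_params)/; s/p=camera_params(n)/p=cp(n)/' h.py; python3 fit.py
```

```text
[[384.43, 248.8], [385.73, 233.89], [386.89, 219.57], [388.5, 197.3]] yaw -0.09970718752610394 t [ 0.58198677 -0.03811838] res mm [[-1.1, 0.2], [0.4, -0.1], [0.4, -0.2], [0.3, 0.1]]
panel z 191.8248773251997 housing 225.18691801813583
hatch slope 0.3562476128160938 [252.43788198 244.99538494 191.03728143]
front [ 189.  190.  190.  188.  261.  261.  259.  255.  251. 1284.  245.  244.]
housing x/y extents [[ 44.74226825 -89.09454613]
 [167.4702688  187.40570816]]
```

View pics/fit.png

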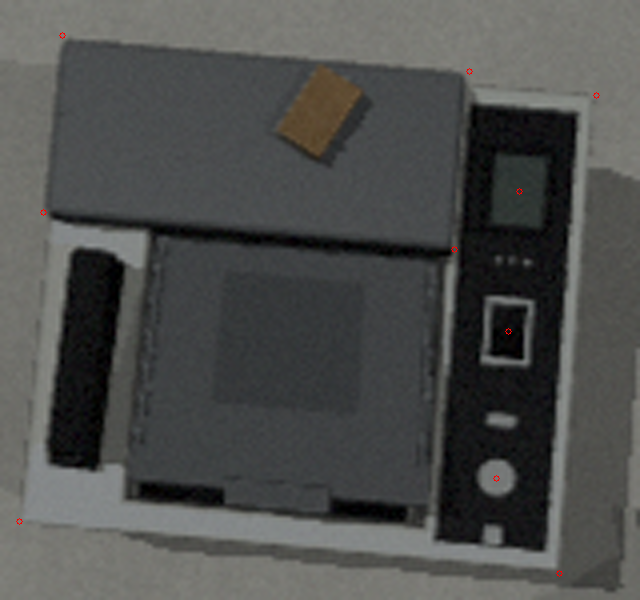

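Fit residuals are about 1 mm, and the panel and housing heights agree (191.8 and 225.2 mm). The hatch angle is about 0.356 rad. Next: close the fingers, go above the hatch and press.

```bash
cat > m.py <<'E'
from h import *
from fit import R,t,yaw
from scipy.spatial.transform import Rotation as Ro
def W(x,y,z): return np.r_[R@np.array([x,y])/1000+t,z/1000]
def ori(s=1):
    zt=s*np.array([-np.sin(yaw),np.cos(yaw),0]);yt=np.array([0,0,-1.]);return Ro.from_matrix(np.c_[np.cross(yt,zt),yt,zt]).as_quat()
def st(): print("t",get_clock(),"tcp",np.round(get_tool_pos(),4),"F",np.round(get_ft_force(),1))
E
python3 - <<'E'
from m import *
move_gripper(0.0)
p=get_tool_pos();movel([p[0],p[1],0.36],vel=0.25)
q=get_qpos();best=[]
for s in (1,-1):
    a=inverse_kinematics(W(-115,12.5,300),ori(s)); 
    if a is not None: best.append((np.abs(np.array(a)-q).max(),s,a))
best.sort(key=lambda b:b[0]);s=best[0][1];print([(b[0],b[1],np.round(b[2],2)) for b in best]);open("s.txt","w").write(str(s))
move_pose(W(-115,12.5,360),ori(s));st()
movel(W(-115,12.5,275),vel=0.15);st()
print(movel(W(-115,12.5,180),vel=0.05,max_force=20));st()
wait(0.2);st()
im,d=grab_frame("scene");cv2.imwrite("pics/s1.png",im[:,:,::-1])
E
```

```text
[(np.float64(1.3809087714484694), 1, array([ 0.74,  0.14, -0.87,  1.86,  0.11,  1.2 ,  1.31])), (np.float64(1.7206325525883868), -1, array([ 0.54,  0.11, -0.64,  1.87,  0.07,  1.19, -1.8 ]))]
t 4.6583 tcp [ 0.469  -0.0153  0.3599] F [0.9 0.  0.8]
t 5.375 tcp [ 0.4695 -0.0142  0.2757] F [-0.  -0.5 -0.1]
True
t 6.8917 tcp [ 0.4683 -0.0142  0.1904] F [-2.1  0.3  8.7]
t 7.0917 tcp [ 0.4682 -0.0142  0.1904] F [-2.3 -0.   7.2]
```

```bash
ls pics
```

```text
fit.png
s1.png
scene0.png
top0.png
topz.png
topz2.png
```

Run:
```python
from m import *
print(movel(W(-115,12.5,184),vel=0.02,max_force=22));st();wait(0.2);st()
movel(W(-115,12.5,250),vel=0.15);st()
movel(W(-17,-140,245),vel=0.25);st()
for n in("scene","top"):
    im,d=grab_frame(n);cv2.imwrite(f"pics/{n}2.png",im[:,:,::-1]);np.savez(f"{n}2.npz",im=im,d=d)
d=np.load("top2.npz")["d"]
for x in(-120,-80,-40,0): # shut-hatch points
    u,v=proj("top",W(x,75,190))[0].round().astype(int);print(x,np.round(np.r_[world("top",u,v,d[v,u])][2]*1e3,1))
im=np.load("scene2.npz")["im"][:,:,::-1];cv2.imwrite("pics/s2.png",cv2.resize(im[80:290,200:400],None,fx=2.8,fy=2.8))
im=np.load("top2.npz")["im"][:,:,::-1];cv2.imwrite("pics/t2.png",cv2.resize(im[115:265,262:422],None,fx=4,fy=4))
```

```text
True
t 7.3583 tcp [ 0.4683 -0.0142  0.1904] F [-1.8 -0.7  6.2]
t 7.5583 tcp [ 0.4683 -0.0141  0.1904] F [-1.8  0.7  5.9]
t 8.1083 tcp [ 0.4685 -0.0145  0.2493] F [ 0.4 -0.3  0. ]
t 8.9833 tcp [ 0.5506 -0.1739  0.2446] F [ 0.   0.8 -0. ]
-120 191.4
-80 189.4
-40 189.3
0 187.3
```

View pics/s2.png

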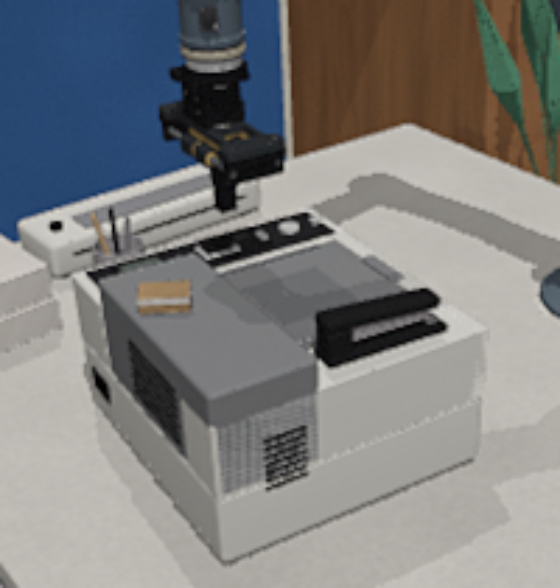

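View pics/t2.png

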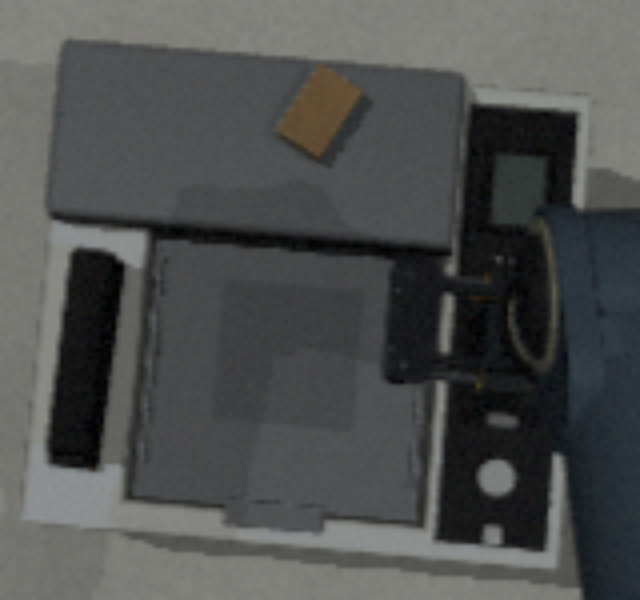

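The hatch is flush: four depth points read 187–191 mm, and both pictures agree. Next the rocker.

Run:
```python
from m import *
movel(W(-18,-140,215),vel=0.12);st()
print(movel(W(-18,-140,190),vel=0.025,max_force=20));st();wait(0.2);st()
```

```text
t 9.4833 tcp [ 0.5499 -0.1751  0.215 ] F [-0.1 -0.3 -0.7]
True
t 10.175 tcp [ 0.5494 -0.1757  0.1994] F [-1.9  0.9  7.1]
t 10.375 tcp [ 0.5494 -0.1756  0.1995] F [-1.6  1.1  5.4]
```

Stopped at 199.4 mm, the same +0.4 mm offset as at the hatch stop, so the rocker is over. One firm re-press, then lift clear and look before the key.

Run:
```python
from m import *
print(movel(W(-18,-140,186),vel=0.03,max_force=25));st();wait(0.15);st()
movel(W(-18,-140,240),vel=0.15)
movel(W(-108,-140,240),vel=0.2);st()
for n in("scene","top"):
    im,d=grab_frame(n);cv2.imwrite(f"pics/{n}3.png",im[:,:,::-1]);np.savez(f"{n}3.npz",im=im,d=d)
c=lambda n,a,b,e,f:cv2.resize(np.load(n+".npz")["im"][a:b,e:f,::-1],(400,400))
cv2.imwrite("pics/r3.png",np.hstack([c("top0",180,215,371,406),c("top3",180,215,371,406)]))
cv2.imwrite("pics/rs3.png",np.hstack([c("scene0",145,190,250,295),c("scene3",145,190,250,295)]))
```

```text
True
t 10.625 tcp [ 0.5495 -0.1756  0.1994] F [-1.9  0.2  7.4]
t 10.775 tcp [ 0.5495 -0.1756  0.1994] F [-2.1  0.4  5.5]
t 11.8 tcp [ 0.4612 -0.167   0.2399] F [2.  0.4 0.8]
```

View pics/r3.png

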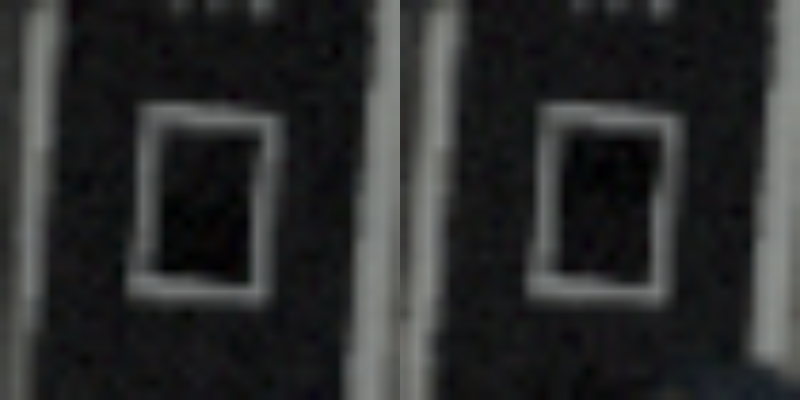

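View pics/rs3.png

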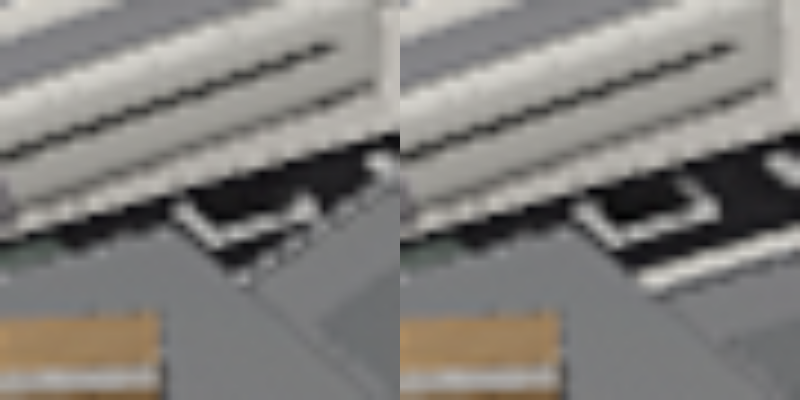

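View pics/top3.png

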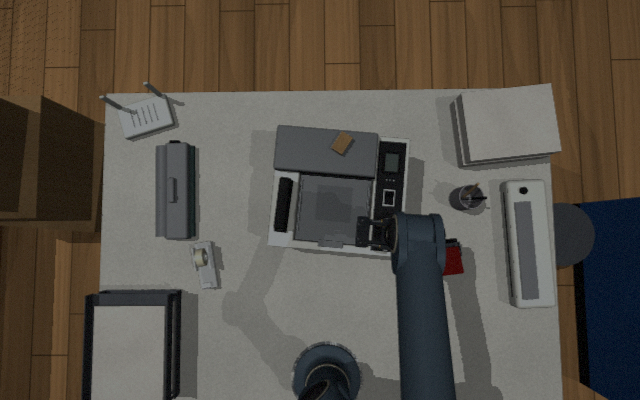

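The rocker's dark half has moved from the front to the rear in the top view, so it is over. Now the round key, held for about 2.8 s.

Run:
```python
from m import *
movel(W(-108,-140,206),vel=0.12);st()
print(movel(W(-108,-140,190),vel=0.025,max_force=15));st()
for i in range(4): wait(0.7);st()
movel(W(-108,-140,260),vel=0.12);st()
```

```text
t 12.3333 tcp [ 0.461  -0.1664  0.2057] F [ 0.3  0.1 -0.2]
True
t 12.8667 tcp [ 0.4611 -0.1668  0.1944] F [-2.9  1.3  7.4]
t 13.5667 tcp [ 0.4611 -0.1668  0.1944] F [-1.7  0.5  7.1]
t 14.2667 tcp [ 0.4611 -0.1668  0.1944] F [-1.7 -0.3  5.9]
t 14.9667 tcp [ 0.4611 -0.1668  0.1944] F [-1.2 -0.4  5.5]
t 15.6667 tcp [ 0.4611 -0.1668  0.1945] F [-2.5  1.3  7.1]
t 16.3667 tcp [ 0.4599 -0.1667  0.2592] F [ 0.1 -0.3  0.4]
```

The key sat at 194.4 mm, fully down, for 2.8 s. I'll move clear and check before handing in.

Run:
```python
from m import *
movel(W(-108,-140,360),vel=0.25)
move_j([1.174, 0.2, -0.049, 1.532, 0.024, 1.3, -0.082]);st()
for n in("scene","top"):
    im,d=grab_frame(n);np.savez(f"{n}4.npz",im=im,d=d)
im=np.load("top4.npz")["im"];cv2.imwrite("pics/t4.png",im[:,:,::-1])
cv2.imwrite("pics/t4z.png",cv2.resize(im[115:265,262:422,::-1],None,fx=4,fy=4))
d=np.load("top4.npz")["d"];Y,X=np.mgrid[190:240,298:372]
P=np.array([world("top",u,v,d[v,u]) for u,v in zip(X.ravel(),Y.ravel())]);Q=np.c_[(P[:,:2]-t)@R,P[:,2]]*1e3
Q=Q[(Q[:,0]>-120)&(Q[:,0]<20)&(abs(Q[:,1]-12)<70)];c=np.polyfit(Q[:,0],Q[:,2],1);print("hatch",-c[0],np.median(Q[:,2]))
```

```text
t 18.6333 tcp [ 0.2151 -0.5663  0.3924] F [ 0.3 -0.  -0.2]
hatch 0.3175645185471032 190.12431926607664
```

View pics/t4.png

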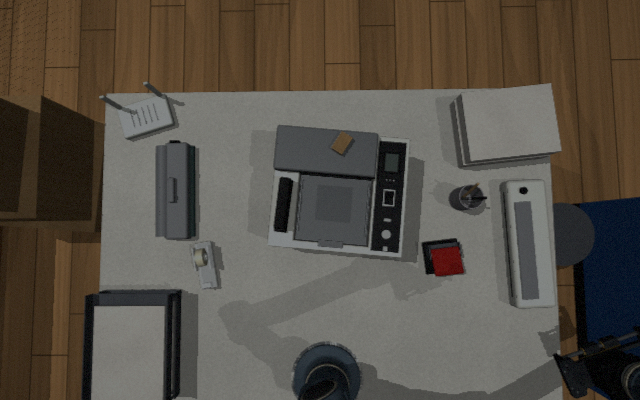

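View pics/t4z.png

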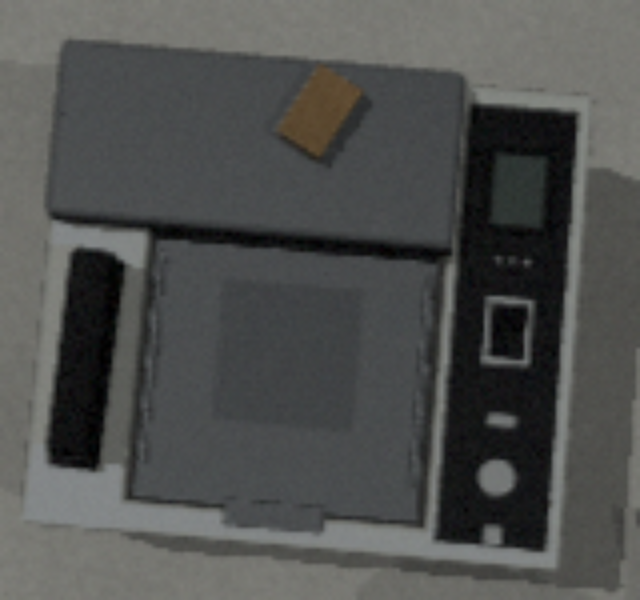

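The 0.318 slope disagrees with the median height of 190.1 mm. Missing depth readings probably skewed the plain fit, so I'll redo it on the saved frame without them.

Run:
```python
from m import *
d=np.load("top4.npz")["d"];Y,X=np.mgrid[190:240,298:372];m=d[Y,X]>0;print("missing",(~m).sum(),m.size)
P=np.array([world("top",u,v,d[v,u]) for u,v in zip(X[m],Y[m])]);Q=np.c_[(P[:,:2]-t)@R,P[:,2]]*1e3
Q=Q[(Q[:,0]>-120)&(Q[:,0]<20)&(abs(Q[:,1]-12)<70)]
c=np.polyfit(Q[:,0],Q[:,2],1);print("hatch",-c[0],Q[:,2].min(),Q[:,2].max())
for x in range(-120,20,35):
    s=Q[(Q[:,0]>=x)&(Q[:,0]<x+35),2];print(x,np.median(s))
```

```text
missing 16 3700
hatch -0.0033661069969542585 182.8980432674372 197.14347694779266
-120 189.88322661308098
-85 190.22714475231385
-50 190.2571824841538
-15 190.0984776295481
```

```bash
python3 -c "
from bench import *
close_job()"
```

```text
the job is handed in; nothing more can be done
```

I shut the toner hatch, switched the printer on and printed the test page, in that order, and handed the job in after about 19 s on the robot's clock.

- **Hatch:** I pressed it down onto its solid stop, and pressed again to be sure. Depth readings afterwards show it flat at about 190 mm with a slope of about -0.003 rad. My first slope check gave 0.318 because of missing depth pixels, and leaving those out corrected it.
- **Power rocker:** I pressed the front half until it stopped at 199.4 mm, against 199 mm expected for fully on. The hatch stop read the same 0.4 mm high. In the top view the darker half moved from front to rear, which fits the rocker having gone over.
- **Round key:** It was held fully down, with the fingertips steady at 194.4 mm, for 2.8 s in one press, then released.
- **Everything else:** In the last top picture the loose objects look where they started and the arm is clear. The pressing positions were well clear of the square and oblong keys. I had no direct reading of any key's or the rocker's joint, so those results rest on tool height, force and pictures.

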